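# Slacken the hold-down and slide the lino block to the end stop

## Task

The lino block on the cutting jig is held by a hold-down clamp. With a fingertip on its knurled rim, roll the clamp's big nut anticlockwise (seen from above) two full turns to slacken it, without pinching or forcing it, and only then push the block along the back fence, out from under the clamp, until it sits squarely against the end stop. Do not lift the block; leave the end stop's small thumb nut and the tools and pens lying about as they are.

Things in the scene. Friction and masses are not known exactly. Their poses are not given: they have to be found in the camera images.
- jig: Block-cutting jig: fixed pale board, 320 (x) by 440 (y) by 18 mm, on the table. Origin under its centre, on the table; x points away from the robot to the back fence, y left along it. Fence: darker wooden strip on the board, 22 mm wide, 20 mm high, inner face at x = +135 mm. A flush aluminium track along y at x = -40 mm holds clamp and end stop. Gouge and tape lie loose in front of the track.
- nut_rim (a point): The big nut of the clamp: aluminium disc, upright axis, 60 mm across, 24 mm high, with a straight-knurled rim (24 upright ridges, 2 mm proud) and a dark radial line on top (its own +x) that shows the turning. Point: on the axis at mid height of the rim, 69 mm above the table when tight; its axes turn with the nut. Free all round: within 100 mm only the clamp itself stands above 45 mm.
- nut (a joint): Angle of the big nut, rad: within 0.2 of zero (tight) at the start, growing anticlockwise seen from above (loosening); a turn is 6.28. Steady friction 0.09 N m (3 N at the rim), so a light push does it: keep under 30 N. It stays where it is left. Nut and strap rise together, 3 mm a turn; the springy foot frees the block after about one turn; after three the nut is off its thread.
- clamp: Hold-down clamp in front of the block, bolted in the track; origin at the foot of its stud, on the nut's axis at table height; axes as the jig's. Stud: 10 mm, up to 96 mm above the table. Under the nut a dark steel strap, 28 mm wide, 8 mm thick, runs along x from -56 to +62 mm; its top is 54 mm above the table when tight. Its rubber foot at x = +52 mm presses on the block.
- block: Lino printing block: grey lino with a cut pattern on plywood, 140 (x) by 110 (y) by 22 mm high, about 0.24 kg, loose on the board. Origin at the centre of its underside; axes as the jig's at the start. Its back edge lies along the back fence, about 1 mm clear; the clamp's foot presses on its front edge, 18 mm in, within 12 mm of the middle of that edge.
- block_right (a point): Middle of the lower edge of the block's right-hand (-y) face, 140 mm long and 22 mm high: the face to push on; axes as the block's. The fence stands 70 mm behind this point; the clamp's nut stays 70 mm or more to its robot's side all the way. Above and right of it the way down to the board is free.
- block_left (a point): Middle of the lower edge of the block's left-hand (+y) face, the one that must meet the end stop.
- stop_face (a point): Middle of the block's place at the lower edge of the end stop's face that looks right (-y): a fixed wooden bar across the board, 186 (x) by 24 by 20 mm high, 85 to 225 mm left of the block at the start. Axes as the jig's: y is square to the face. A small thumb nut (24 mm across, its stud up to 60 mm above the table) stands near its end towards the robot.
- stopnut (a joint): Angle of the end stop's small knurled thumb nut, rad, 0 at the start. To be left alone.
- gouge: Lino gouge, wooden mushroom handle and steel blade, about 150 mm long, lying on the board; origin at its middle.
- tape_roll: Roll of brown tape lying flat on the board, 90 mm across.
- pen_a: Fine pen, 135 mm long, 11 mm thick, on the table on the robot's right.
- pen_b: Fine pen like the other, on the robot's left.
- marker: Grey marker, 150 mm long, 16 mm thick.
- headphones: Black headphones lying flat, about 230 mm across and 34 mm high.
- brayer: Ink roller with a wooden handle, about 170 mm long, 36 mm high.
- ink_tin: Closed ink tin, 72 mm across, 55 mm high.

How it is judged:
On the way, in this order (a step that is already met when the one before it is completed fails the run):
1. the big nut has been backed off two turns (at least one and three quarters), the block still where it was (value of joint nut above 11 rad and distance of block from where it was at the start of the episode below 0.008 m), for 0.1 s.
2. the block has been pushed up to the end stop (y of block_left in the frame of stop_face above -0.005 m), for 0.1 s.
At the end, for the whole second after the job is handed in: The big nut stands two turns loose, give or take a quarter turn (11.0 to 14.14 rad); the block lies flat on the board within 5 mm of the end stop (middle of its left-hand face), within 10 mm of the back fence, square to the jig within 0.06 rad, and at rest (value of joint nut between 11 and 14.14 rad and y of block_left in the frame of stop_face above -0.005 m and angle between the y axis of block and the y axis of jig, either way round below 0.06 rad and x of block in the frame of jig above 0.055 m and z of block in the frame of jig below 0.021 m and linear speed of block below 0.01 m/s); the robot touches nothing.
It fails at once if the block is shoved (8 mm) before the nut is slackened (distance of block from where it was at the start of the episode above 0.008 m and value of joint nut below 11 rad).
It fails at once if the block is lifted or tipped (z of block in the frame of jig above 0.028 m or angle between block's own z axis and vertical above 0.12 rad).
It fails at once if the big nut is pinched between the fingers (over 24 N of finger force on it with the grasp point within 25 mm of its axis), forced (over 60 N) or run off its thread (three turns) ((contact force between the fingers and nut above 24 N and horizontal distance between the grasp point and nut_rim below 0.025 m) or contact force between the fingers and nut above 60 N or value of joint nut above 18.85 rad).
It fails at once if the end stop's thumb nut is turned (value of joint stopnut above 0.4 rad or value of joint stopnut below -0.4 rad).
It fails at once if a tool, a pen or another bystander is disturbed (25 mm) (distance of any of gouge, tape_roll, pen_a, pen_b, marker, headphones, brayer, ink_tin from where it was at the start of the episode above 0.025 m).
It also fails if it takes over 64 s, if anything falls off the work surface, if the arm or the gripper's body presses on something with over 40 N, if the wrist force passes 120 N, or if a joint passes its speed limit or range.

## Robot

A 6-joint arm with a two-finger parallel gripper is mounted at the origin on the work surface. World frame = base frame: x ahead of the robot, y to its left, z up, the work surface at z = 0. Lengths are in m, angles in rad, forces in N, time in s.
With the tool pointing down it reaches from about 0.2 to 0.875 m from the base axis. Payload 3.4 kg.
Tool frame: the origin (TCP) lies at the very end of the fingers, on their centre line; the grasp point (between the pads) lies 19 mm behind it (env.grasp_offset is the distance from the TCP to the grasp point, in m); z points along the fingers, y is the line along which they close (so a half turn about z gives the same grasp; the last joint's range is limited). The gripper opens to 94 mm and grips with 3 to 60 N. Pads are 16 mm wide; open, the fingers measure 119 mm over their backs; the gripper's body (75 mm by 177 mm) begins 78 mm behind the grasp point.
Start: joints at [-1.287, 0.276, 1.505, -0, 1.361, -0.121], TCP at [0.226, -0.529, 0.168] pointing down, gripper open.
Joint ranges: [-2.89, 2.89], [-0.75, 2.08], [0.22, 2.7], [-1.18, 4.32], [0.11, 2.71], [-2.7, 2.7]. Speed limits (rad/s): [2.57, 2.57, 3.14, 3.14, 3.14, 3.14].

## Interface

Orientations are given as a unit quaternion [x, y, z, w].
In Python, from bench import env gives the robot as it stands. The module is installed in compiled form; this text tells all that it offers.
- The arm moves only by the tool play_rows, never from a script. Its argument "plan" is a list of rows, each a list of 3 entries, a list of its own where there are three numbers: the gripper command: -1 is shut, 1 is fully open, values between are in proportion, then the shift along the tool's x, y, z in m, then the turn, a rotation vector about the tool's x, y, z in degrees. A call has 1 to 12 rows; each row is the pose to reach, as a shift and turn from the pose commanded when the call began, along the tool's axes at that moment; what a row does not reach only later rows make up. A row lasts 1/12 s, in which the tool goes at most 41.7 mm and 7.16 degrees, less where a joint would pass 70% of its speed; a pose out of reach is approached as far as the arm can. A call with a gripper value outside its range is refused whole. The fingers move at their own pace and stop on an object; "squeeze" is the grip in N (left out, the last holds). Time passes only in rows, so rows that repeat a pose let the fingers close. It gives the time, the measured TCP pose, the force, the opening and the grip force at its end, in the units of the state.
- env.observe(): the state, without advancing time (a new reading comes with each control period).
- env.read_camera(name): name is "scene" or "top" or "wrist"; returns a dict with "color" (420x560x3 uint8, red, green, blue), "depth" (420x560 float32, m along the optical axis (not along the pixel's ray), 0 where there is no reading), "fx", "fy", "cx", "cy" (pixels), "eye" and "orientation" of the camera in the world. Camera axes: x right, y down, z forward; pixel columns grow to the right and rows downward; lengths in m; the calibration is good to about 2 mm. A picture is of the moment at which its call begins.
- env.job_done(): hands the job in; it is judged then, once.
The state is a dict: "clock": time; "joints": joint angles; "qvel": joint speeds; "tau": joint torques, N m; "ee_pos": TCP position; "eef_rot": TCP orientation; "contact_force": force on the tool from outside, world axes, zero at the start; "wrist_torque": the same for the moment, N m; "grip_width": finger opening in m; "grasp_force": force on a finger pad.
Only numpy, scipy, OpenCV 4.12 (cv2) and the standard library are available. Lean on these libraries where they do the work, as an engineer would, in place of code of your own. Each camera call takes 0.05 s, during which the arm holds its last target. There are 200 camera calls.

## Working session

There is one attempt and no reset: what is moved stays moved. The work goes in short steps, Python scripts to look and compute and a tool call to move; the robot and the scene stay as the last step left them, time stands still between calls to the robot, and variables do not carry over. Pictures are saved under pics/ and viewed, at most 10 in all, crops included, and the job is handed in when it is done.

Besides the shell and the picture viewer there is one more tool, called after "Request:" as name(argument=value, ...), one argument or row to a line, values as JSON. play_rows: Moves the arm, as the interface text tells. Its arguments: {"type":"object","properties":{"plan":{"type":"array"},"squeeze":{"type":"number"}},"required":["plan"]}

```bash
mkdir -p pics; cat > h.py <<'E'
import numpy as np, cv2
from scipy.spatial.transform import Rotation as R
from bench import env
def cam(n):
    c=env.read_camera(n); 
    d=c["depth"]; v,u=np.mgrid[:420,:560]
    P=np.stack([(u-c["cx"])/c["fx"]*d,(v-c["cy"])/c["fy"]*d,d],-1)
    W=P@R.from_quat(c["orientation"]).as_matrix().T+c["eye"]
    W[d==0]=np.nan
    return c["color"],W,c
def save(im,n,s=1): cv2.imwrite(f"pics/{n}.png",cv2.resize(im[...,::-1],None,fx=s,fy=s,interpolation=cv2.INTER_CUBIC))
E
python3 - <<'E'
from h import *
o=env.observe(); print(o)
im,W,c=cam("top"); save(im,"top0",1.4); np.save("W0.npy",W); print(c["eye"],R.from_quat(c["orientation"]).as_matrix().round(2),c["fx"])
im,W,c=cam("scene"); save(im,"sc0",1.4);np.save("S0.npy",W)
E
```

```text
{'clock': 0.0, 'joints': array([-1.28703294e+00,  2.76565827e-01,  1.50610381e+00, -3.05362704e-06,
        1.36070787e+00, -1.20987831e-01]), 'qvel': array([-0.00058384, -0.00110994,  0.00032154,  0.00024151,  0.00114953,
       -0.0003188 ]), 'tau': array([-1.94299042e-03, -4.04594243e+01, -2.37232608e+01,  7.02537876e-02,
        3.44009057e-02, -1.46702296e-04]), 'ee_pos': array([ 0.22625168, -0.52793001,  0.16763313]), 'eef_rot': array([ 9.79591398e-01,  2.00997256e-01, -7.40406901e-05, -8.89353799e-04]), 'contact_force': array([-0.16708385,  0.80126358,  0.77474293]), 'wrist_torque': array([-0.03686578,  0.00589854,  0.03398294]), 'grasp_force': 0.0, 'grip_width': 0.09383149831288745}
[ 3.60068027e-01 -1.33639648e-04  1.48189973e+00] [[-0.02 -0.99  0.12]
 [-1.    0.03  0.01]
 [-0.02 -0.12 -0.99]] 544.5104834022112
```

View pics/top0.png

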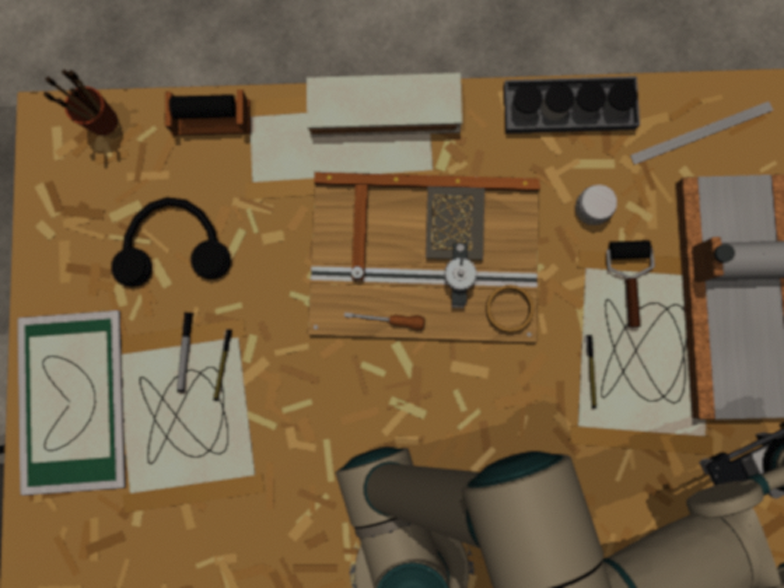

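View pics/sc0.png

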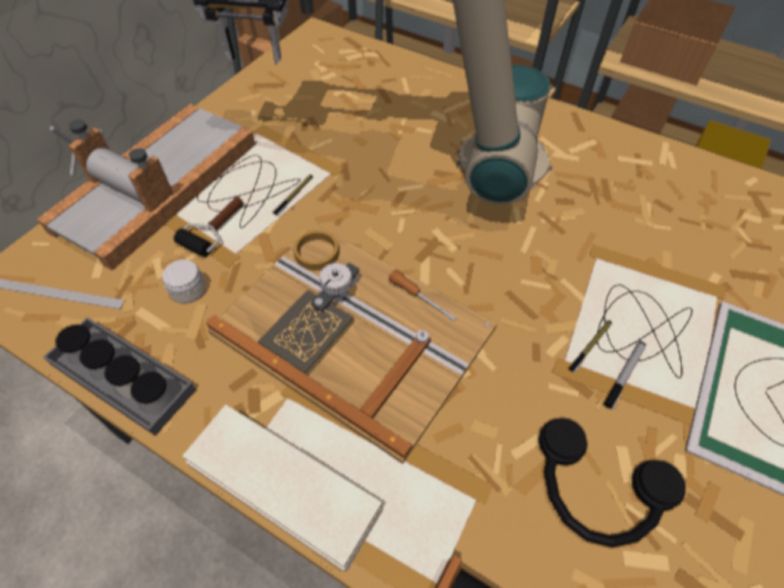

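The top view shows the block at about (455,222), the nut at (460,275), the stop bar at (360,230) with its thumb nut at (357,273), the tape at (508,310) and the gouge at (385,320). Next I'll measure these.

```bash
python3 - <<'E'
from h import *
im=cv2.imread("pics/top0.png"); W=np.load("W0.npy")
def box(x0,y0,x1,y1,z0,z1):
    s=W[int(y0/1.4):int(y1/1.4),int(x0/1.4):int(x1/1.4)].reshape(-1,3); return s[(s[:,2]>z0)&(s[:,2]<z1)]
def rep(n,p):
    r=cv2.minAreaRect(p[:,:2].astype(np.float32)*1000); print(n,len(p),p.mean(0).round(4),p.min(0).round(4),p.max(0).round(4),np.round(r[0],1),np.round(r[1],1),round(r[2],2))
rep("board",box(315,205,345,330,.01,.03))
rep("fence",box(300,160,550,192,.03,.048))
rep("stop",box(345,190,375,262,.03,.05))
rep("stopnut",box(345,262,372,285,.03,.08))
rep("block",box(420,192,490,240,.032,.05))
rep("nut",box(435,245,485,312,.072,.092))
rep("strap",box(435,240,485,320,.046,.064))
rep("stud",box(435,245,485,300,.092,.12))
rep("tape",box(480,285,535,335,.021,.06))
rep("gouge",box(340,305,430,335,.021,.06))
# fence & track line directions
p=box(318,160,530,192,.03,.048); print(np.degrees(np.arctan(np.polyfit(p[:,1],p[:,0],1)[0])))
f=[(u,W[:, u][130:145]) for u in range(230,380,15)]
E
```

```text
board 1842 [0.5807 0.1453 0.017 ] [0.4592 0.116  0.0101] [0.7037 0.1744 0.0284] [581.5 145.4] [ 56.1 243.9] 89.1
fence 1495 [ 0.7382 -0.0483  0.0372] [ 0.7163 -0.2669  0.03  ] [0.7643 0.1713 0.047 ] [734.3 -47.5] [438.6  37.8] 86.71
stop 462 [0.6562 0.0847 0.0369] [0.5863 0.0702 0.0301] [0.7276 0.1002 0.0451] [656.4  84.9] [ 24.4 141.2] 86.53
stopnut 115 [0.5667 0.0893 0.0435] [0.5506 0.0784 0.0326] [0.5844 0.1008 0.0604] [567.5  89.5] [21.7 33.6] 88.38
block 1367 [ 0.6697 -0.1003  0.0391] [ 0.6226 -0.157   0.032 ] [ 0.7177 -0.0434  0.0487] [ 670.  -100.4] [110.7  93.5] 87.67
nut 372 [ 0.5509 -0.1032  0.0798] [ 0.5225 -0.1314  0.0721] [ 0.5806 -0.0739  0.0911] [ 551.5 -103.5] [57.2 57. ] 26.78
strap 254 [ 0.5541 -0.1031  0.0529] [ 0.4959 -0.1488  0.046 ] [ 0.6216 -0.0591  0.0633] [ 558.2 -102.4] [ 90.4 124.1] 88.24
stud 14 [ 0.5519 -0.1023  0.0954] [ 0.5457 -0.1066  0.092 ] [ 0.5651 -0.0988  0.1005] [ 555.4 -102.6] [19.4  7.8] 0.81
tape 434 [ 0.4879 -0.1966  0.0339] [ 0.4395 -0.2472  0.021 ] [ 0.5356 -0.14    0.0469] [ 487.1 -194.1] [104.6  94.9] 87.71
gouge 371 [0.4721 0.0231 0.0326] [ 0.4473 -0.0445  0.021 ] [0.5051 0.1275 0.0542] [474.8  41.3] [171.9  56.7] 88.6
3.3784937714255965
```

```bash
cat >> h.py <<'E'
YAW=np.radians(86.7); C=np.array([.551,-.1035])
def Rt(y=YAW): return np.array([[np.cos(y),np.sin(y),0],[np.sin(y),-np.cos(y),0],[0,0,-1]])
def go(p,y=YAW):
    o=env.observe(); M=R.from_quat(o["eef_rot"]).as_matrix()
    print("shift mm",((np.array(p)-o["ee_pos"])@M*1000).round(1),"turn",np.degrees(R.from_matrix(M.T@Rt(y)).as_rotvec()).round(2))
def P(X,Y,z,c=C): # clamp/tool-axes coords -> world
    return np.append(c+(Rt()[:2,:2]@[X,Y]),z)
E
python3 - <<'E'
from h import *
p=P(-.05,0,.12);print(p);go(p)
E
```

```text
[ 0.5481218  -0.15341709  0.12      ]
shift mm [ 443.3 -217.5   48.1] turn [-8.000e-02 -6.000e-02 -6.351e+01]
```

Request:
play_rows(
  plan=[
    [-1,[443,-217.5,20],[0,0,-63.5]],
  ],
  squeeze=10,
)

```text
clock: 0.18
ee_pos: [0.2504, -0.5022, 0.1661]
eef_rot: [0.966, 0.26, -0.002, 0.002]
contact_force: [1.4, 0.5, 0.4]
grip_width: 0.0903
grasp_force: 0.0
```

```bash
python3 - <<'E'
from h import *
go(P(-.05,0,.12))
E
```

```text
shift mm [ 432.8 -152.2   43.7] turn [  0.     0.31 -56.55]
```

Request:
play_rows(
  plan=[
    [-1,[0.433,-0.152,0.03],[0,0.3,-56.5]],
    [-1,[0.433,-0.152,0.03],[0,0.3,-56.5]],
    [-1,[0.433,-0.152,0.03],[0,0.3,-56.5]],
    [-1,[0.433,-0.152,0.03],[0,0.3,-56.5]],
    [-1,[0.433,-0.152,0.03],[0,0.3,-56.5]],
    [-1,[0.433,-0.152,0.03],[0,0.3,-56.5]],
    [-1,[0.433,-0.152,0.03],[0,0.3,-56.5]],
    [-1,[0.433,-0.152,0.03],[0,0.3,-56.5]],
    [-1,[0.433,-0.152,0.03],[0,0.3,-56.5]],
    [-1,[0.433,-0.152,0.03],[0,0.3,-56.5]],
    [-1,[0.433,-0.152,0.03],[0,0.3,-56.5]],
    [-1,[0.433,-0.152,0.03],[0,0.3,-56.5]],
  ],
)

```text
clock: 1.18
ee_pos: [0.5541, -0.141, 0.1357]
eef_rot: [0.724, 0.689, 0.004, -0.001]
contact_force: [0.3, -0.5, 0.8]
grip_width: 0.0103
grasp_force: 0.0
```

```bash
python3 - <<'E'
from h import *
im,W,c=cam("wrist"); save(im,"w1",1.4); np.save("Ww1.npy",W); print(c["eye"],R.from_quat(c["orientation"]).as_matrix().round(2))
go(P(-.05,0,.12)); o=env.observe(); print(o["ee_pos"],o["joints"],o["grip_width"],o["contact_force"])
np.save("w1im.npy",im)
# nut centre from wrist depth
s=W.reshape(-1,3); m=(s[:,2]>.074)&(s[:,2]<.088)&(np.hypot(s[:,0]-.551,s[:,1]+.1035)<.045); q=s[m]
print(m.sum(), np.round(cv2.minEnclosingCircle((q[:,:2]*1000).astype(np.float32)),1), q.mean(0), np.median(q[:,2]))
E
```

```text
[ 0.55713887 -0.06085214  0.35109723] [[ 1.   -0.05 -0.01]
 [-0.05 -0.96 -0.28]
 [ 0.    0.28 -0.96]]
shift mm [-10.2  -3.4  15.7] turn [ 0.1  -0.33  0.47]
[ 0.55203851 -0.14351109  0.13577414] [-0.38088622  0.28868961  1.56964315  0.00632021  1.28356963 -0.33326722] 0.006863045783191491 [0.03503105 0.41742906 0.07350913]Traceback (most recent call last):
  File "<stdin>", line 7, in <module>
    return _wrapfunc(a, 'round', decimals=decimals, out=out)
    return _wrapit(obj, method, *args, **kwds)
    conv = _array_converter(obj)
ValueError: setting an array element with a sequence. The requested array has an inhomogeneous shape after 1 dimensions. The detected shape was (2,) + inhomogeneous part.
```

View pics/w1.png

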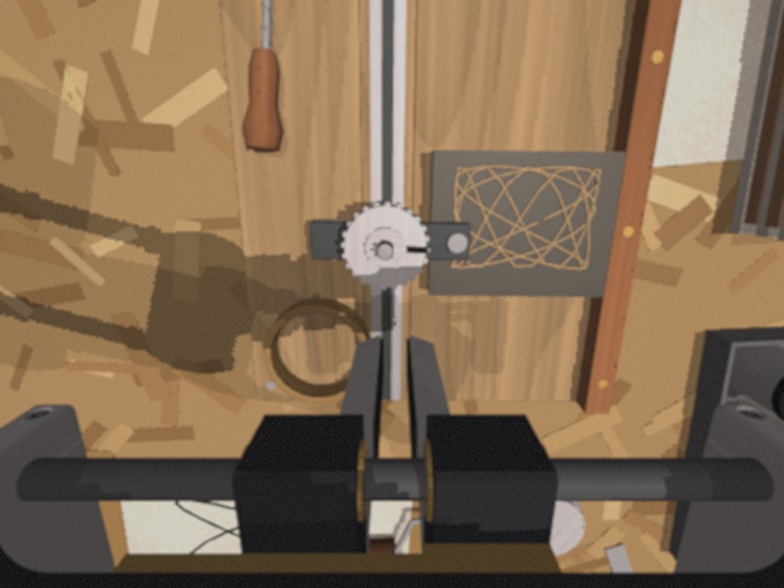

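The wrist view shows the nut at (385,245) with its dark line pointing right, towards the fence. It also shows the block at (430–620, 150–295), and the fingertips at (395,340) are clear of the nut.

```bash
cat >> h.py <<'E'
def nutang():
    """nut axis (from the rim's depth) and angle of the dark line about jig x, world-plane, deg"""
    im,W,c=cam("wrist"); s=W.reshape(-1,3); rr=np.hypot(s[:,0]-C[0],s[:,1]-C[1])
    m=(s[:,2]>.074)&(s[:,2]<.092)&(rr<.034); q=s[m]; cc=cv2.minEnclosingCircle((q[:,:2]*1000).astype(np.float32))
    z=np.median(q[:,2]); g=im.reshape(-1,3).mean(1)
    # project pixels on the top plane, sample a polar ring
    M=R.from_quat(c["orientation"]).as_matrix(); a=np.arange(0,360,3)+.0; out=[]
    for t in a:
        v=[]
        for r in (.014,.017,.02,.023):
            p=np.array([C[0]+r*np.cos(np.radians(t-3.3)),C[1]+r*np.sin(np.radians(t-3.3)),z])
            k=M.T@(p-c["eye"]); u,w=c["fx"]*k[0]/k[2]+c["cx"],c["fy"]*k[1]/k[2]+c["cy"]
            v.append(cv2.getRectSubPix(np.float32(im.mean(2)),(1,1),(u,w))[0,0])
        out.append(np.max(v))
    out=np.array(out); i=np.argsort(out)[:4]
    print("nut circle",np.round(cc[0],1),round(cc[1],1),"z",round(z,4),"n",m.sum(),"darkest deg",a[i],out[i].round(0),"median",np.median(out))
    return im,W,c
E
python3 - <<'E'
from h import *
im,W,c=nutang()
def rep(n,u0,v0,u1,v1,z0,z1):
    s=W[int(v0/1.4):int(v1/1.4),int(u0/1.4):int(u1/1.4)].reshape(-1,3); s=s[(s[:,2]>z0)&(s[:,2]<z1)]
    r=cv2.minAreaRect(s[:,:2].astype(np.float32)*1000); print(n,len(s),s.mean(0).round(4),np.round(r[0],1),np.round(r[1],1),round(r[2],2))
rep("block",480,140,618,305,.033,.046)
rep("fence",560,20,690,400,.031,.046)
go(P(-.05,0,.067))
E
```

```text
nut circle [ 549.4 -105.9] 29.9 z 0.0795 n 2814 darkest deg [348. 351. 345. 354.] [ 95. 110. 137. 138.] median 200.3621
block 10386 [ 0.671  -0.1016  0.0385] [ 674.3 -108. ] [112.2 126. ] 0.26
fence 10197 [ 0.7211 -0.097   0.0373] [ 709.9 -112.8] [289.9  73.8] 86.51
shift mm [-8.4 -2.2 68.9] turn [ 0.04 -0.26  0.36]
```

```bash
sed -i 's/C=np.array(\[.551,-.1035\])/C=np.array([.550,-.1047])/' h.py; python3 - <<'E'
from h import *
go(P(-.052,-.012,.067))
E
```

```text
shift mm [-11.6 -15.1  68.9] turn [ 0.04 -0.26  0.36]
```

Request:
play_rows(
  plan=[
    [-1,[-0.0116,-0.015,0.035],[0,-0.2,0.3]],
    [-1,[-0.0116,-0.015,0.069],[0,-0.2,0.3]],
    [-1,[-0.0116,-0.015,0.069],[0,-0.2,0.3]],
    [-1,[-0.0116,-0.015,0.069],[0,-0.2,0.3]],
    [-1,[-0.007,-0.015,0.069],[0,-0.2,0.3]],
    [-1,[-0.003,-0.015,0.069],[0,-0.2,0.3]],
    [-1,[-0.001,-0.015,0.069],[0,-0.2,0.3]],
    [-1,[0,-0.015,0.069],[0,-0.2,0.3]],
    [-1,[0,-0.015,0.069],[0,-0.2,0.3]],
    [-1,[0,-0.015,0.069],[0,-0.2,0.3]],
  ],
)

```text
clock: 2.12
ee_pos: [0.536, -0.1458, 0.0684]
eef_rot: [0.728, 0.686, 0.001, 0.001]
contact_force: [0.4, 0.3, -1.0]
grip_width: 0.0004
grasp_force: 0.0
```

```bash
cat >> h.py <<'E'
def st():
    o=env.observe(); M=Rt(); d=o["ee_pos"]-np.append(C,0); X=d@M
    print("t",round(o["clock"],2),"XY mm",(X[:2]*1000).round(1),"z",round(o["ee_pos"][2],4),"F XYz",(o["contact_force"]@M).round(1),"grip",o["grip_width"].round(4))
E
python3 -c "
from h import *
st();go(P(-.037,-.012,.067))"
```

```text
Traceback (most recent call last):
  File "h.py", line 38, in st
    print("t",round(o["clock"],2),"XY mm",(X[:2]*1000).round(1),"z",round(o["ee_pos"][2],4),"F XYz",(o["contact_force"]@M).round(1),"grip",o["grip_width"].round(4))
                                                                                                                                           ^^^^^^^^^^^^^^^^^^^^^
AttributeError: 'float' object has no attribute 'round'
```

Now I'll approach in small steps until it makes contact.

Request:
play_rows(
  plan=[
    [-1,[0.001,0,0],[0,0,0]],
    [-1,[0.002,0,0],[0,0,0]],
    [-1,[0.003,0,0],[0,0,0]],
    [-1,[0.003,0,0],[0,0,0]],
  ],
)

```text
clock: 2.45
ee_pos: [0.5358, -0.1427, 0.0677]
eef_rot: [0.728, 0.686, 0.001, 0.0]
contact_force: [0.3, -0.2, 0.6]
grip_width: 0.0006
grasp_force: 0.0
```

```bash
sed -i 's/o\["grip_width"\].round(4)/o["grip_width"]/' h.py; python3 -c "
from h import *
st();go(P(-.037,-.012,.067))"
```

```text
t 2.45 XY mm [-38.7 -12. ] z 0.0677 F XYz [-0.2  0.3 -0.6] grip 0.0006103961514738702
shift mm [1.7 0.  0.7] turn [ 0.13 -0.06 -0.14]
```

Request:
play_rows(
  plan=[
    [-1,[0.001,0,0.0005],[0,0,0]],
    [-1,[0.002,0,0.001],[0,0,0]],
    [-1,[0.003,0,0.001],[0,0,0]],
    [-1,[0.003,0,0.001],[0,0,0]],
  ],
)

```text
clock: 2.78
ee_pos: [0.5359, -0.1396, 0.0666]
eef_rot: [0.728, 0.686, 0.001, 0.0]
contact_force: [0.1, 0.4, 0.6]
grip_width: 0.0003
grasp_force: 0.0
```

```bash
python3 -c "
from h import *
st()"
```

```text
t 2.78 XY mm [-35.7 -12.1] z 0.0666 F XYz [ 0.4  0.1 -0.6] grip 0.0003293407477207794
```

Request:
play_rows(
  plan=[
    [-1,[0.001,0,0],[0,0,0]],
    [-1,[0.002,0,0],[0,0,0]],
    [-1,[0.0025,0,0],[0,0,0]],
    [-1,[0.0025,0,0],[0,0,0]],
  ],
)

```text
clock: 3.12
ee_pos: [0.5361, -0.1373, 0.0667]
eef_rot: [0.728, 0.686, 0.001, 0.001]
contact_force: [0.2, 0.3, 0.6]
grip_width: 0.0007
grasp_force: 0.0
```

```bash
python3 -c "
from h import *
st()
im,W,c=nutang(); save(im[100:330,120:420],'w2',2)"
```

```text
t 3.12 XY mm [-33.3 -12. ] z 0.0667 F XYz [ 0.3  0.2 -0.6] grip 0.0006800381072263787
nut circle [ 549.5 -106. ] 29.9 z 0.0795 n 4745 darkest deg [294. 273. 270. 267.] [125. 125. 126. 126.] median 200.86429
```

View pics/w2.png

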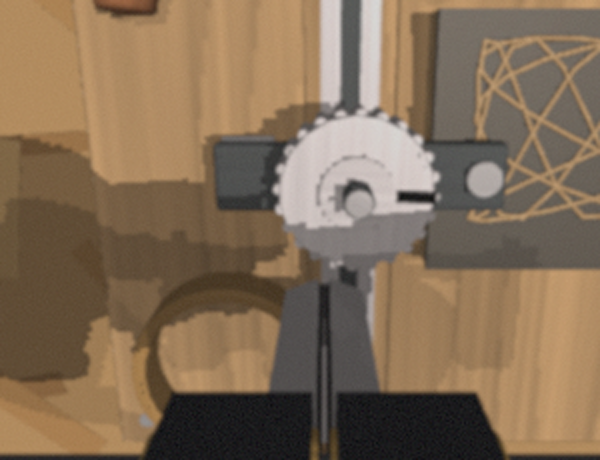

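The nut is at (357,190) with its line at (415,197). The closed fingertips are at (323,285), still a few millimetres short of the rim at (350,262).

```bash
python3 -c "
from h import *
im,W,c=cam('wrist'); M=Rt()
for v in range(222,262,3):
  for u in (270,290): print(u,v,(((W[v,u]-np.append(C,0))@M)*1000).round(1)*[1,1,-1],end=' ')
  print()
"
```

```text
270 222 [-21.4 -20.6  76.9] 290 222 [-20.4  -5.9  80.2] 
270 225 [-45.1 -23.1  16.4] 290 225 [-23.1  -5.8  78.9] 
270 228 [-48.8 -23.2  14.7] 290 228 [-25.4  -5.8  79.2] 
270 231 [-51.1 -23.1  16.9] 290 231 [-27.6  -5.8  79.6] 
270 234 [-54.8 -23.3  15.3] 290 234 [-54.6  -3.7  16.1] 
270 237 [-57.4 -23.2  16.8] 290 237 [-57.7  -3.7  16.2] 
270 240 [-60.8 -23.3  16.1] 290 240 [-60.6  -3.7  16.8] 
270 243 [-24.9 -19.5 108.4] 290 243 [-24.9  -6.7 108.5] 
270 246 [-24.7 -19.3 113.6] 290 246 [-25.2  -6.8 112.7] 
270 249 [-25.1 -19.2 117.3] 290 249 [-25.1  -7.  117.5] 
270 252 [-25.3 -19.1 121.3] 290 252 [-25.1  -7.1 121.9] 
270 255 [-24.8 -18.9 126.4] 290 255 [-24.9  -7.2 126.3] 
270 258 [-24.6 -18.7 130.8] 290 258 [-25.1  -7.3 129.8] 
270 261 [-24.7 -18.6 134.4] 290 261 [-25.   -7.5 133.8]
```

```bash
python3 -c "
from h import *
im,W,c=cam('scene'); M=Rt(); o=env.observe()
S=((W-np.append(C,0))@M)*1000*[1,1,-1]
m=(abs(S[...,0]+33)<30)&(abs(S[...,1]+12)<25)&(S[...,2]>60)
v,u=np.where(m); print(u.min(),u.max(),v.min(),v.max())
k=R.from_quat(c['orientation']).as_matrix().T@(o['ee_pos']-c['eye']); tu,tv=c['fx']*k[0]/k[2]+c['cx'],c['fy']*k[1]/k[2]+c['cy'];print('TCP px',tu,tv)
a,b=int(tu)-70,int(tv)-90
save(im[b:b+140,a:a+140],'s3',4); print(a,b)
im2,W2,c2=cam('wrist');k=R.from_quat(c2['orientation']).as_matrix().T@(o['ee_pos']-c2['eye']); print('TCP in wrist',c2['fx']*k[0]/k[2]+c2['cx'],c2['fy']*k[1]/k[2]+c2['cy'],c2['eye'])
"
```

```text
186 244 11 198
TCP px 232.31061528029784 191.10523725168636
162 101
TCP in wrist 281.66181023698124 232.1984138717072 [ 0.5404641  -0.05576553  0.28151391]
```

View pics/s3.png

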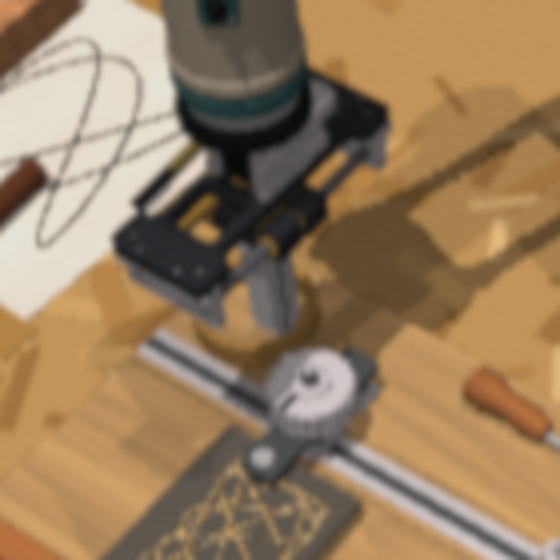

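The image shows the fingertips ending at (275,330). The reported TCP projects to (281,360), so the visible fingers end well above it. I'll creep forward and check by force before relying on either.

Request:
play_rows(
  plan=[
    [-1,[0.001,0,0],[0,0,0]],
    [-1,[0.002,0,0],[0,0,0]],
    [-1,[0.0025,0,0],[0,0,0]],
    [-1,[0.0025,0,0],[0,0,0]],
  ],
)

```text
clock: 3.65
ee_pos: [0.5363, -0.1348, 0.0667]
eef_rot: [0.728, 0.686, 0.001, 0.001]
contact_force: [0.4, 1.1, 0.0]
grip_width: 0.0004
grasp_force: 0.0
```

```bash
python3 -c "
from h import *
st()
import h
im,W,c=cam('wrist'); M=Rt(); o=env.observe(); R0=R.from_quat(o['eef_rot']).as_matrix()
S=((W-o['ee_pos'])@R0)*1000
# lowest finger front-face points in tool frame
m=(abs(S[...,0]-8)<4)&(abs(S[...,1])<14)&(S[...,2]<-20)&(S[...,2]>-70)
q=S[m]; print('tool-frame finger face: zmax',np.percentile(q[:,2],[99.5,98,95]),'y',np.percentile(q[:,1],[1,99]),'x',np.median(q[:,0]))
k=R.from_quat(c['orientation']).as_matrix().T
print('eye in tool',((c['eye']-o['ee_pos'])@R0).round(4))
"
```

```text
t 3.65 XY mm [-30.8 -12. ] z 0.0667 F XYz [ 1.1  0.3 -0. ] grip 0.0003733554731134332
tool-frame finger face: zmax [-36.57929391 -38.12042894 -40.39391605] y [-12.13977267  11.91724594] x 8.466954755916184
eye in tool [ 8.200e-02 -1.000e-04 -2.147e-01]
```

Both cameras agree, and there is no contact at 7 mm of nominal overlap. The real fingertips end about 36.5 mm above the reported TCP, so I'll work with that offset. Next I'll back off, go down and approach again.

Request:
play_rows(
  plan=[
    [-1,[-0.015,0,0],[0,0,0]],
    [-1,[-0.015,0,0],[0,0,0]],
    [-1,[-0.015,0,0.012],[0,0,0]],
    [-1,[-0.015,0,0.024],[0,0,0]],
    [-1,[-0.015,0,0.036],[0,0,0]],
    [-1,[-0.015,0,0.036],[0,0,0]],
    [-1,[-0.011,0,0.036],[0,0,0]],
    [-1,[-0.009,0,0.036],[0,0,0]],
    [-1,[-0.0085,0,0.036],[0,0,0]],
    [-1,[-0.008,0,0.036],[0,0,0]],
    [-1,[-0.0075,0,0.036],[0,0,0]],
    [-1,[-0.0075,0,0.036],[0,0,0]],
  ],
)

```text
clock: 4.7
ee_pos: [0.5362, -0.1434, 0.0313]
eef_rot: [0.728, 0.686, 0.001, 0.002]
contact_force: [-0.8, -4.3, -0.4]
grip_width: 0.0003
grasp_force: 2.1
```

```bash
python3 -c "
from h import *
st()"
```

```text
t 4.7 XY mm [-39.4 -11.5] z 0.0313 F XYz [-4.3 -0.6  0.4] grip 0.0002616947527364382
```

```bash
sed -i 's/C=np.array(\[.550,-.1047\])/C=np.array([.5495,-.1057])/' h.py; cat > path.py <<'E'
import numpy as np,sys
a,b,r,p=8.2,12.,30.,2.5
def path(L):
    q=r-p; segs=[]; A=np.pi/2*q
    for k in range(3):
        segs+=[("s",(-a-q,-b),(0,1),2*b),("a",(-a,b),180,A),("s",(-a,b+q),(1,0),2*a),("a",(a,b),90,A),("s",(a+q,b),(0,-1),2*b),("a",(a,-b),0,A),("s",(a,-b-q),(-1,0),2*a),("a",(-a,-b),-90,A)]
    for t,c,d,l in segs:
        if L<=l:
            if t=="s": return np.array(c)+np.array(d)*L
            f=np.radians(d-90*L/A); return np.array(c)+q*np.array([np.cos(f),np.sin(f)])
        L-=l
if __name__=="__main__":
    L0,st=float(sys.argv[1]),float(sys.argv[2]); base=np.array(eval(sys.argv[3])) if len(sys.argv)>3 else path(L0)
    print(base.round(2),[[-1,[*((path(L0+st*(i+1))-base)/1000).round(4).tolist(),0],[0,0,0]] for i in range(12)])
E
python3 path.py 0 3 "[-37.3,-11.6]"
python3 -c "
from h import *
W=np.load('Ww1.npy'); S=((W-np.append(C,0))@Rt())*1000*[1,1,-1]
m=(abs(S[...,0])<13)&(S[...,1]>36)&(S[...,1]<62)&(S[...,2]>48);q=S[m];print(np.percentile(q[:,2],[5,50,90,99]))
m=(abs(S[...,0])<13)&(S[...,1]<-36)&(S[...,1]>-60)&(S[...,2]>48);q=S[m];print(np.percentile(q[:,2],[5,50,90,99]))
st()"
```

```text
[-37.3 -11.6] [[-1, [0.0016, 0.0026, 0], [0, 0, 0]], [-1, [0.0016, 0.0056, 0], [0, 0, 0]], [-1, [0.0016, 0.0086, 0], [0, 0, 0]], [-1, [0.0016, 0.0116, 0], [0, 0, 0]], [-1, [0.0016, 0.0146, 0], [0, 0, 0]], [-1, [0.0016, 0.0176, 0], [0, 0, 0]], [-1, [0.0016, 0.0206, 0], [0, 0, 0]], [-1, [0.0016, 0.0236, 0], [0, 0, 0]], [-1, [0.0018, 0.0266, 0], [0, 0, 0]], [-1, [0.0023, 0.0296, 0], [0, 0, 0]], [-1, [0.0031, 0.0324, 0], [0, 0, 0]], [-1, [0.0042, 0.0352, 0], [0, 0, 0]]]
[ 52.10462838 284.82060647 286.92102655 304.15592622]
[ 51.91121281 284.42573851 286.62916935 303.40971205]
t 4.7 XY mm [-38.4 -11.1] z 0.0313 F XYz [-4.3 -0.6  0.4] grip 0.0002616947527364382
```

Request:
play_rows(
  plan=[
    [-1,[0.0016,0.0026,-0.001],[0,0,0]],
    [-1,[0.0016,0.0056,-0.002],[0,0,0]],
    [-1,[0.0016,0.0086,-0.003],[0,0,0]],
    [-1,[0.0016,0.0116,-0.003],[0,0,0]],
    [-1,[0.0016,0.0146,-0.003],[0,0,0]],
    [-1,[0.0016,0.0176,-0.003],[0,0,0]],
    [-1,[0.0016,0.0206,-0.003],[0,0,0]],
    [-1,[0.0016,0.0236,-0.003],[0,0,0]],
    [-1,[0.0018,0.0266,-0.003],[0,0,0]],
    [-1,[0.0023,0.0296,-0.003],[0,0,0]],
    [-1,[0.0031,0.0324,-0.003],[0,0,0]],
    [-1,[0.0042,0.0352,-0.003],[0,0,0]],
  ],
)

```text
clock: 5.7
ee_pos: [0.5709, -0.1412, 0.0337]
eef_rot: [0.728, 0.686, 0.0, 0.001]
contact_force: [-1.5, -4.4, -2.1]
grip_width: 0.0007
grasp_force: 2.0
```

```bash
python3 path.py 36 4; python3 -c "
from h import *
st(); im,W,c=nutang(); save(im[60:330,120:480],'w4',2)
S=((W-np.append(C,0))@Rt())*1000*[1,1,-1]
m=(abs(S[...,0])<13)&(S[...,1]>38)&(S[...,1]<62)&(S[...,2]>45)&(S[...,2]<80);q=S[m];print(len(q),np.percentile(q[:,2],[5,50,90,99]))
"
```

```text
[-33.12  23.62] [[-1, [0.0019, 0.0035, 0], [0, 0, 0]], [-1, [0.0044, 0.0067, 0], [0, 0, 0]], [-1, [0.0072, 0.0094, 0], [0, 0, 0]], [-1, [0.0105, 0.0118, 0], [0, 0, 0]], [-1, [0.014, 0.0136, 0], [0, 0, 0]], [-1, [0.0178, 0.0149, 0], [0, 0, 0]], [-1, [0.0217, 0.0157, 0], [0, 0, 0]], [-1, [0.0257, 0.0159, 0], [0, 0, 0]], [-1, [0.0297, 0.0159, 0], [0, 0, 0]], [-1, [0.0337, 0.0159, 0], [0, 0, 0]], [-1, [0.0377, 0.0159, 0], [0, 0, 0]], [-1, [0.0417, 0.0159, 0], [0, 0, 0]]]
t 5.7 XY mm [-34.2  23.4] z 0.0337 F XYz [-4.4 -1.2  2.1] grip 0.0006952504844324026
nut circle [ 550.9 -107.2] 31.5 z 0.08 n 6821 darkest deg [ 60.  63.  57. 285.] [ 84.  86.  98. 130.] median 202.38165
1259 [51.98977676 53.24163257 57.02582205 57.94202931]
```

View pics/w4.png

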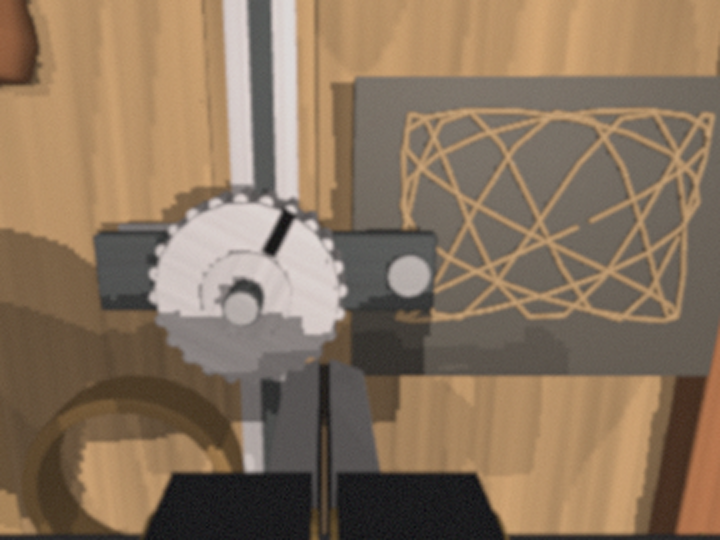

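The dark line has turned from about -10° to 60°, now at (280,232), with no slip and only about 5 N. I'll keep orbiting.

Request:
play_rows(
  plan=[
    [-1,[0.0019,0.0035,0],[0,0,0]],
    [-1,[0.0044,0.0067,0],[0,0,0]],
    [-1,[0.0072,0.0094,0],[0,0,0]],
    [-1,[0.0105,0.0118,0],[0,0,0]],
    [-1,[0.014,0.0136,0],[0,0,0]],
    [-1,[0.0178,0.0149,0],[0,0,0]],
    [-1,[0.0217,0.0157,0],[0,0,0]],
    [-1,[0.0257,0.0159,0],[0,0,0]],
    [-1,[0.0297,0.0159,0],[0,0,0]],
    [-1,[0.0337,0.0159,0],[0,0,0]],
    [-1,[0.0377,0.0159,0],[0,0,0]],
    [-1,[0.0417,0.0159,0],[0,0,0]],
  ],
)

```text
clock: 6.75
ee_pos: [0.5907, -0.0993, 0.0344]
eef_rot: [0.728, 0.686, 0.002, 0.001]
contact_force: [1.9, -2.9, 2.9]
grip_width: 0.0006
grasp_force: 1.8
```

```bash
python3 path.py 84 4; python3 -c "
from h import *
st(); im,W,c=nutang()"
```

```text
[ 8.6 39.5] [[-1, [0.004, -0.0003, 0], [0, 0, 0]], [-1, [0.0079, -0.0013, 0], [0, 0, 0]], [-1, [0.0116, -0.0027, 0], [0, 0, 0]], [-1, [0.015, -0.0047, 0], [0, 0, 0]], [-1, [0.0182, -0.0072, 0], [0, 0, 0]], [-1, [0.0209, -0.0101, 0], [0, 0, 0]], [-1, [0.0232, -0.0134, 0], [0, 0, 0]], [-1, [0.025, -0.017, 0], [0, 0, 0]], [-1, [0.0263, -0.0208, 0], [0, 0, 0]], [-1, [0.027, -0.0247, 0], [0, 0, 0]], [-1, [0.0271, -0.0287, 0], [0, 0, 0]], [-1, [0.0271, -0.0327, 0], [0, 0, 0]]]
t 6.75 XY mm [ 8.7 40.8] z 0.0344 F XYz [-2.8  2.1 -2.9] grip 0.0005956162589268358
nut circle [ 551.2 -105.1] 32.2 z 0.0805 n 4913 darkest deg [123. 120. 126. 129.] [46. 49. 51. 83.] median 110.556595
```

```bash
sed -i 's/p=8.2,12.,30.,2.5/p=8.2,12.,30.,4.5/' path.py; python3 path.py 80 4 "[8.6,39.5]"
```

```text
[ 8.6 39.5] [[-1, [0.0031, -0.0022, 0], [0, 0, 0]], [-1, [0.007, -0.0031, 0], [0, 0, 0]], [-1, [0.0108, -0.0046, 0], [0, 0, 0]], [-1, [0.0142, -0.0066, 0], [0, 0, 0]], [-1, [0.0173, -0.0091, 0], [0, 0, 0]], [-1, [0.0199, -0.0121, 0], [0, 0, 0]], [-1, [0.0221, -0.0155, 0], [0, 0, 0]], [-1, [0.0237, -0.0191, 0], [0, 0, 0]], [-1, [0.0247, -0.023, 0], [0, 0, 0]], [-1, [0.0251, -0.027, 0], [0, 0, 0]], [-1, [0.0251, -0.031, 0], [0, 0, 0]], [-1, [0.0251, -0.035, 0], [0, 0, 0]]]
```

Request:
play_rows(
  plan=[
    [-1,[0.0031,-0.0022,0],[0,0,0]],
    [-1,[0.007,-0.0031,0],[0,0,0]],
    [-1,[0.0108,-0.0046,0],[0,0,0]],
    [-1,[0.0142,-0.0066,0],[0,0,0]],
    [-1,[0.0173,-0.0091,0],[0,0,0]],
    [-1,[0.0199,-0.0121,0],[0,0,0]],
    [-1,[0.0221,-0.0155,0],[0,0,0]],
    [-1,[0.0237,-0.0191,0],[0,0,0]],
    [-1,[0.0247,-0.023,0],[0,0,0]],
    [-1,[0.0251,-0.027,0],[0,0,0]],
    [-1,[0.0251,-0.031,0],[0,0,0]],
    [-1,[0.0251,-0.035,0],[0,0,0]],
  ],
)

```text
clock: 7.8
ee_pos: [0.5591, -0.0666, 0.035]
eef_rot: [0.729, 0.684, 0.007, -0.001]
contact_force: [3.9, 11.2, 7.2]
grip_width: 0.0002
grasp_force: 6.3
```

```bash
python3 path.py 128 4; python3 -c "
from h import *
st(); im,W,c=nutang()"
```

```text
[33.7   4.51] [[-1, [0.0, -0.004, 0], [0, 0, 0]], [-1, [0.0, -0.008, 0], [0, 0, 0]], [-1, [0.0, -0.012, 0], [0, 0, 0]], [-1, [0.0, -0.016, 0], [0, 0, 0]], [-1, [-0.0002, -0.02, 0], [0, 0, 0]], [-1, [-0.0011, -0.0239, 0], [0, 0, 0]], [-1, [-0.0025, -0.0276, 0], [0, 0, 0]], [-1, [-0.0046, -0.0311, 0], [0, 0, 0]], [-1, [-0.0071, -0.0342, 0], [0, 0, 0]], [-1, [-0.0101, -0.0368, 0], [0, 0, 0]], [-1, [-0.0134, -0.039, 0], [0, 0, 0]], [-1, [-0.0171, -0.0406, 0], [0, 0, 0]]]
t 7.8 XY mm [39.6  7.3] z 0.035 F XYz [11.4  3.3 -7.2] grip 0.00023245355775554388
nut circle [550.  -94.5] 27.3 z 0.0804 n 420 darkest deg [231. 216.  24. 339.] [26. 27. 27. 27.] median 44.951115
```

Request:
play_rows(
  plan=[
    [-1,[0.0,-0.004,0],[0,0,0]],
    [-1,[0.0,-0.008,0],[0,0,0]],
    [-1,[0.0,-0.012,0],[0,0,0]],
    [-1,[0.0,-0.016,0],[0,0,0]],
    [-1,[-0.0002,-0.02,0],[0,0,0]],
    [-1,[-0.0011,-0.0239,0],[0,0,0]],
    [-1,[-0.0025,-0.0276,0],[0,0,0]],
    [-1,[-0.0046,-0.0311,0],[0,0,0]],
    [-1,[-0.0071,-0.0342,0],[0,0,0]],
    [-1,[-0.0101,-0.0368,0],[0,0,0]],
    [-1,[-0.0134,-0.039,0],[0,0,0]],
    [-1,[-0.0171,-0.0406,0],[0,0,0]],
  ],
)

```text
clock: 8.85
ee_pos: [0.5119, -0.0855, 0.033]
eef_rot: [0.728, 0.685, 0.0, -0.002]
contact_force: [-1.7, 5.3, 2.3]
grip_width: 0.0007
grasp_force: 3.0
```

```bash
python3 path.py 176 4; python3 -c "
from h import *
st(); im,W,c=nutang()"
```

```text
[ 16.61 -36.07] [[-1, [-0.0039, -0.001, 0], [0, 0, 0]], [-1, [-0.0078, -0.0014, 0], [0, 0, 0]], [-1, [-0.0118, -0.0014, 0], [0, 0, 0]], [-1, [-0.0158, -0.0014, 0], [0, 0, 0]], [-1, [-0.0198, -0.0014, 0], [0, 0, 0]], [-1, [-0.0238, -0.0014, 0], [0, 0, 0]], [-1, [-0.0278, -0.0012, 0], [0, 0, 0]], [-1, [-0.0318, -0.0005, 0], [0, 0, 0]], [-1, [-0.0355, 0.0009, 0], [0, 0, 0]], [-1, [-0.039, 0.0029, 0], [0, 0, 0]], [-1, [-0.0421, 0.0054, 0], [0, 0, 0]], [-1, [-0.0448, 0.0083, 0], [0, 0, 0]]]
t 8.85 XY mm [ 18.  -38.7] z 0.033 F XYz [ 5.2 -2.  -2.3] grip 0.0006682847967915028
nut circle [ 551.8 -103.1] 29.9 z 0.0821 n 4063 darkest deg [318. 315. 255. 225.] [23. 24. 25. 26.] median 105.14435
```

Request:
play_rows(
  plan=[
    [-1,[-0.0039,-0.001,0],[0,0,0]],
    [-1,[-0.0078,-0.0014,0],[0,0,0]],
    [-1,[-0.0118,-0.0014,0],[0,0,0]],
    [-1,[-0.0158,-0.0014,0],[0,0,0]],
    [-1,[-0.0198,-0.0014,0],[0,0,0]],
    [-1,[-0.0238,-0.0014,0],[0,0,0]],
    [-1,[-0.0278,-0.0012,0],[0,0,0]],
    [-1,[-0.0318,-0.0005,0],[0,0,0]],
    [-1,[-0.0355,0.0009,0],[0,0,0]],
    [-1,[-0.039,0.0029,0],[0,0,0]],
    [-1,[-0.0421,0.0054,0],[0,0,0]],
    [-1,[-0.0448,0.0083,0],[0,0,0]],
  ],
)

```text
clock: 9.9
ee_pos: [0.5164, -0.1329, 0.0328]
eef_rot: [0.728, 0.686, -0.002, -0.002]
contact_force: [-5.7, 0.5, 2.4]
grip_width: 0.0003
grasp_force: 2.6
```

```bash
python3 path.py 224 4; python3 -c "
from h import *
st(); im,W,c=nutang(); save(im[60:330,120:480],'w5',2)"
```

```text
[-28.23 -27.79] [[-1, [-0.0022, 0.0033, 0], [0, 0, 0]], [-1, [-0.0039, 0.007, 0], [0, 0, 0]], [-1, [-0.005, 0.0108, 0], [0, 0, 0]], [-1, [-0.0055, 0.0148, 0], [0, 0, 0]], [-1, [-0.0055, 0.0188, 0], [0, 0, 0]], [-1, [-0.0055, 0.0228, 0], [0, 0, 0]], [-1, [-0.0055, 0.0268, 0], [0, 0, 0]], [-1, [-0.0055, 0.0308, 0], [0, 0, 0]], [-1, [-0.0055, 0.0348, 0], [0, 0, 0]], [-1, [-0.0055, 0.0388, 0], [0, 0, 0]], [-1, [-0.0053, 0.0428, 0], [0, 0, 0]], [-1, [-0.0045, 0.0467, 0], [0, 0, 0]]]
t 9.9 XY mm [-29.1 -31.5] z 0.0328 F XYz [ 0.2 -5.8 -2.4] grip 0.0002901839834010988
nut circle [ 547.9 -107.1] 31.8 z 0.0829 n 7021 darkest deg [ 51. 249.  54. 246.] [115. 116. 116. 117.] median 198.33946
```

View pics/w5.png

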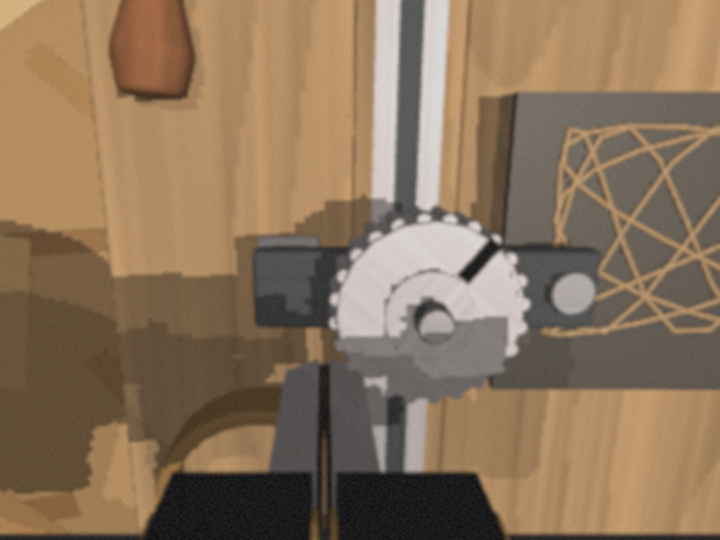

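The dark line is at (480,258), about 50°, and the nut has risen 3.4 mm. That makes the turn about 410° so far.

Request:
play_rows(
  plan=[
    [-1,[-0.0022,0.0033,0],[0,0,0]],
    [-1,[-0.0039,0.007,0],[0,0,0]],
    [-1,[-0.005,0.0108,0],[0,0,0]],
    [-1,[-0.0055,0.0148,0],[0,0,0]],
    [-1,[-0.0055,0.0188,0],[0,0,0]],
    [-1,[-0.0055,0.0228,0],[0,0,0]],
    [-1,[-0.0055,0.0268,0],[0,0,0]],
    [-1,[-0.0055,0.0308,0],[0,0,0]],
    [-1,[-0.0055,0.0348,0],[0,0,0]],
    [-1,[-0.0055,0.0388,0],[0,0,0]],
    [-1,[-0.0053,0.0428,0],[0,0,0]],
    [-1,[-0.0045,0.0467,0],[0,0,0]],
  ],
)

```text
clock: 10.95
ee_pos: [0.5662, -0.144, 0.0336]
eef_rot: [0.728, 0.686, -0.002, 0.003]
contact_force: [-2.5, -6.3, 0.9]
grip_width: 0.0008
grasp_force: 3.1
```

```bash
python3 path.py 272 4; python3 -c "
from h import *
st(); im,W,c=nutang()"
```

```text
[-32.75  18.89] [[-1, [0.0014, 0.0038, 0], [0, 0, 0]], [-1, [0.0033, 0.0072, 0], [0, 0, 0]], [-1, [0.0058, 0.0104, 0], [0, 0, 0]], [-1, [0.0087, 0.0131, 0], [0, 0, 0]], [-1, [0.012, 0.0153, 0], [0, 0, 0]], [-1, [0.0157, 0.017, 0], [0, 0, 0]], [-1, [0.0195, 0.0181, 0], [0, 0, 0]], [-1, [0.0235, 0.0186, 0], [0, 0, 0]], [-1, [0.0275, 0.0186, 0], [0, 0, 0]], [-1, [0.0315, 0.0186, 0], [0, 0, 0]], [-1, [0.0355, 0.0186, 0], [0, 0, 0]], [-1, [0.0395, 0.0186, 0], [0, 0, 0]]]
t 10.95 XY mm [-37.3  18.9] z 0.0336 F XYz [-6.4 -2.1 -0.9] grip 0.0008248034921562054
nut circle [ 550.3 -107.4] 31.4 z 0.0837 n 7260 darkest deg [156. 150. 153. 285.] [111. 116. 119. 127.] median 202.81387
```

Request:
play_rows(
  plan=[
    [-1,[0.0014,0.0038,0],[0,0,0]],
    [-1,[0.0033,0.0072,0],[0,0,0]],
    [-1,[0.0058,0.0104,0],[0,0,0]],
    [-1,[0.0087,0.0131,0],[0,0,0]],
    [-1,[0.012,0.0153,0],[0,0,0]],
    [-1,[0.0157,0.017,0],[0,0,0]],
    [-1,[0.0195,0.0181,0],[0,0,0]],
    [-1,[0.0235,0.0186,0],[0,0,0]],
    [-1,[0.0275,0.0186,0],[0,0,0]],
    [-1,[0.0315,0.0186,0],[0,0,0]],
    [-1,[0.0355,0.0186,0],[0,0,0]],
    [-1,[0.0395,0.0186,0],[0,0,0]],
  ],
)

```text
clock: 12.0
ee_pos: [0.5922, -0.1036, 0.0348]
eef_rot: [0.728, 0.686, 0.003, 0.005]
contact_force: [5.4, -4.6, -0.2]
grip_width: 0.0004
grasp_force: 2.7
```

```bash
python3 path.py 320 4; python3 -c "
from h import *
st(); im,W,c=nutang()"
```

```text
[ 6.72 37.5 ] [[-1, [0.004, -0.0001, 0], [0, 0, 0]], [-1, [0.0079, -0.0008, 0], [0, 0, 0]], [-1, [0.0117, -0.0021, 0], [0, 0, 0]], [-1, [0.0152, -0.004, 0], [0, 0, 0]], [-1, [0.0184, -0.0064, 0], [0, 0, 0]], [-1, [0.0212, -0.0093, 0], [0, 0, 0]], [-1, [0.0235, -0.0126, 0], [0, 0, 0]], [-1, [0.0252, -0.0162, 0], [0, 0, 0]], [-1, [0.0264, -0.02, 0], [0, 0, 0]], [-1, [0.0269, -0.024, 0], [0, 0, 0]], [-1, [0.027, -0.028, 0], [0, 0, 0]], [-1, [0.027, -0.032, 0], [0, 0, 0]]]
t 12.0 XY mm [ 4.6 42.5] z 0.0348 F XYz [-4.2  5.7  0.2] grip 0.0003710477972246648
nut circle [ 551.3 -105.4] 32.2 z 0.0845 n 5661 darkest deg [258. 261. 249. 252.] [ 97.  97.  98. 100.] median 110.67612
```

Request:
play_rows(
  plan=[
    [-1,[0.004,-0.0001,0],[0,0,0]],
    [-1,[0.0079,-0.0008,0],[0,0,0]],
    [-1,[0.0117,-0.0021,0],[0,0,0]],
    [-1,[0.0152,-0.004,0],[0,0,0]],
    [-1,[0.0184,-0.0064,0],[0,0,0]],
    [-1,[0.0212,-0.0093,0],[0,0,0]],
    [-1,[0.0235,-0.0126,0],[0,0,0]],
    [-1,[0.0252,-0.0162,0],[0,0,0]],
    [-1,[0.0264,-0.02,0],[0,0,0]],
    [-1,[0.0269,-0.024,0],[0,0,0]],
    [-1,[0.027,-0.028,0],[0,0,0]],
    [-1,[0.027,-0.032,0],[0,0,0]],
  ],
)

```text
clock: 13.05
ee_pos: [0.563, -0.0671, 0.0354]
eef_rot: [0.729, 0.684, 0.008, 0.001]
contact_force: [6.1, 14.7, 4.6]
grip_width: 0.0002
grasp_force: 7.5
```

Request:
play_rows(
  plan=[
    [-1,[0.003,0,0],[0,0,0]],
    [-1,[0.02,0,0],[0,0,0]],
    [-1,[0.02,0,-0.02],[0,0,0]],
    [-1,[0.02,0,-0.05],[0,0,0]],
    [-1,[0.02,0,-0.09],[0,0,0]],
    [-1,[-0.03,0,-0.1],[0,0,0]],
    [-1,[-0.07,0,-0.1],[0,0,0]],
    [-1,[-0.1,0,-0.1],[0,0,0]],
    [-1,[-0.1,0,-0.1],[0,0,0]],
  ],
)

```text
clock: 13.8
ee_pos: [0.5513, -0.1791, 0.134]
eef_rot: [0.73, 0.684, -0.0, 0.003]
contact_force: [0.2, 0.4, -0.2]
grip_width: 0.0004
grasp_force: 0.0
```

```bash
python3 -c "
from h import *
st(); im,W,c=nutang(); save(im,'w6',1.4); np.save('W6.npy',W)
S=((W-np.append(C,0))@Rt())*1000*[1,1,-1]
def rep(n,m):
    q=S[m][:,:2].astype(np.float32); r=cv2.minAreaRect(q); print(n,len(q),np.round(r[0],1),np.round(r[1],1),round(r[2],2),np.percentile(q,[1,99],axis=0).round(1).tolist())
z=S[...,2]
rep('block',(z>33)&(z<46)&(S[...,1]>70)&(S[...,1]<168)&(S[...,0]>-75)&(S[...,0]<75))
rep('stop',(z>31)&(z<46)&(S[...,1]>30)&(S[...,1]<160)&(S[...,0]>100))
rep('fence',(z>31)&(z<46)&(S[...,1]>170)&(S[...,1]<205))
"
```

```text
t 13.8 XY mm [-73.2   6. ] z 0.134 F XYz [0.4 0.2 0.2] grip 0.00039623397301163395
nut circle [ 549.7 -106. ] 29.9 z 0.0855 n 3319 darkest deg [354. 357. 351.   0.] [165. 165. 168. 169.] median 202.91039
block 10809 [  9.7 119. ] [ 98.  110.4] 90.0 [[-44.1, 71.0], [63.7, 167.0]]Traceback (most recent call last):
  File "<string>", line 9, in <module>
    rep('stop',(z>31)&(z<46)&(S[...,1]>30)&(S[...,1]<160)&(S[...,0]>100))
    ~~~^^^^^^^^^^^^^^^^^^^^^^^^^^^^^^^^^^^^^^^^^^^^^^^^^^^^^^^^^^^^^^^^^^
  File "<string>", line 6, in rep
    q=S[m][:,:2].astype(np.float32); r=cv2.minAreaRect(q); print(n,len(q),np.round(r[0],1),np.round(r[1],1),round(r[2],2),np.percentile(q,[1,99],axis=0).round(1).tolist())
                                                                                                                          ~~~~~~~~~~~~~^^^^^^^^^^^^^^^^^
    return _quantile_unchecked(
        a, q, axis, out, overwrite_input, method, keepdims, weights)
    return _ureduce(a,
                    func=_quantile_ureduce_func,
    ...<5 lines>...
                    overwrite_input=overwrite_input,
                    method=method)
    r = func(a, **kwargs)
    result = _quantile(arr,
                       quantiles=q,
    ...<2 lines>...
                       out=out,
                       weights=wgt)
    slices_having_nans = np.isnan(arr[-1, ...])
                                  ~~~^^^^^^^^^
IndexError: index -1 is out of bounds for axis 0 with size 0
```

View pics/w6.png

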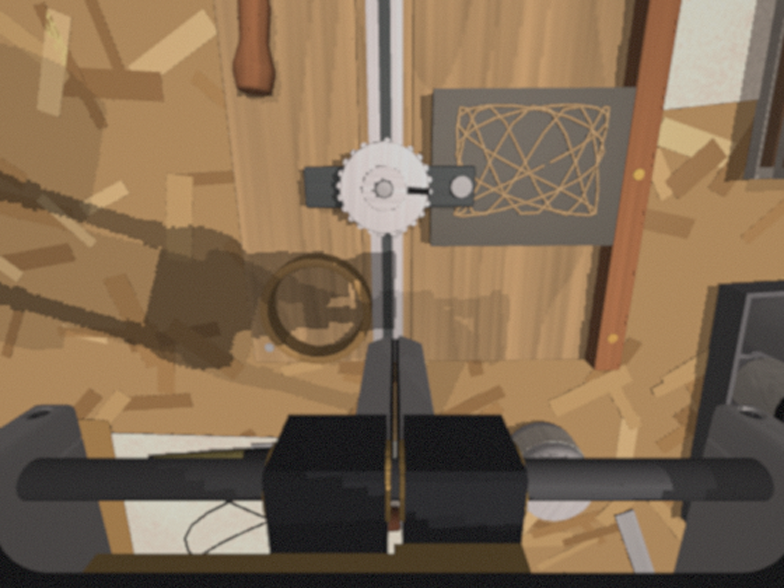

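The nut has risen 6.0 mm, and the line at (415,190) is back to pointing at the fence with about 725° turned, so the nut is two turns loose. The block at (430–635, 88–245) hasn't moved. Next I'll turn the tool 90° so the gripper body stays clear of the clamp while pushing.

Request:
play_rows(
  plan=[
    [-1,[-0.005,0.03,0],[0,0,7]],
    [-1,[-0.005,0.06,0],[0,0,14]],
    [-1,[-0.005,0.098,0],[0,0,21]],
    [-1,[-0.005,0.098,0],[0,0,28]],
    [-1,[-0.005,0.098,0],[0,0,35]],
    [-1,[-0.005,0.098,0],[0,0,42]],
    [-1,[-0.005,0.098,0],[0,0,49]],
    [-1,[-0.005,0.098,0],[0,0,56]],
    [-1,[-0.005,0.098,0],[0,0,63]],
    [-1,[-0.005,0.098,0],[0,0,70]],
    [-1,[-0.005,0.098,0],[0,0,77]],
    [-1,[-0.005,0.098,0],[0,0,84]],
  ],
)

```text
clock: 14.85
ee_pos: [0.6484, -0.1814, 0.1333]
eef_rot: [1.0, 0.02, 0.001, -0.001]
contact_force: [0.1, -0.5, 0.1]
grip_width: 0.0008
grasp_force: 0.0
```

```bash
python3 -c "
from h import *
st(); Y2=np.radians(-3.3)
go(P(-.075,.104,.09),Y2); go(P(-.075,.104,-.0065),Y2)
im,W,c=cam('wrist'); np.save('W7.npy',W)
S=((W-np.append(C,0))@Rt())*1000*[1,1,-1]; z=S[...,2]
def rep(n,m):
    q=S[m]; print(n,len(q)); 
    if len(q): print(np.percentile(q,[1,50,99],axis=0).round(1).tolist())
rep('block',(z>33)&(z<46)&(S[...,1]>70)&(S[...,1]<168)&(S[...,0]>-75)&(S[...,0]<85))
for y in (60,80,100,130,160):
    m=(z>33)&(z<46)&(abs(S[...,1]-y)<4)&(S[...,0]>-65)&(S[...,0]<85); q=S[m][:,0]; print(y,len(q),q.min() if len(q) else 0,q.max() if len(q) else 0)
rep('stop',(z>31)&(z<46)&(S[...,1]>30)&(S[...,1]<160)&(S[...,0]>100))
# top: stop and block
W=np.load('W0.npy'); S=((W-np.append(C,0))@Rt())*1000*[1,1,-1]; z=S[...,2]
rep('stop top',(z>31)&(z<46)&(S[...,1]>30)&(S[...,1]<160)&(S[...,0]>100)&(S[...,0]<260))
rep('block top',(z>33)&(z<46)&(S[...,1]>70)&(S[...,1]<168)&(S[...,0]>-75)&(S[...,0]<85))
"
```

```text
t 14.85 XY mm [-69.9 103. ] z 0.1333 F XYz [-0.5  0.1 -0.1] grip 0.0008045873061712744
shift mm [ 0.4  5.3 43.3] turn [-0.12 -0.08  5.56]
shift mm [  0.2   5.5 139.8] turn [-0.12 -0.08  5.56]
block 9176
[[-44.4, 71.2, 36.8], [9.9, 122.3, 38.6], [63.7, 167.2, 40.5]]
60 618 -45.20731111313821 64.86970732242672
80 673 -45.205466833818434 64.8721829196442
100 706 -45.178879851316374 64.91340149557168
130 769 -45.3187847341301 64.74257480605131
160 844 -45.39146996384874 64.83409580031567
stop 2960
[[181.0, 31.4, 31.2], [191.5, 100.6, 36.4], [205.1, 158.9, 38.1]]
stop top 416
[[184.5, 31.4, 31.2], [196.2, 94.1, 36.9], [208.2, 158.0, 43.7]]
block top 1388
[[-41.7, 71.1, 33.5], [12.4, 118.3, 38.9], [66.4, 166.8, 45.2]]
```

Request:
play_rows(
  plan=[
    [-1,[0,0.0053,0.03],[0,0,5.6]],
    [-1,[0,0.0053,0.06],[0,0,5.6]],
    [-1,[0,0.0053,0.09],[0,0,5.6]],
    [-1,[0,0.0053,0.11],[0,0,5.6]],
    [-1,[0,0.0053,0.125],[0,0,5.6]],
    [-1,[0,0.0053,0.132],[0,0,5.6]],
    [-1,[0,0.0053,0.138],[0,0,5.6]],
    [-1,[0,0.0053,0.139],[0,0,5.6]],
    [-1,[0,0.0053,0.139],[0,0,5.6]],
  ],
)

```text
clock: 15.65
ee_pos: [0.6496, -0.1882, -0.0046]
eef_rot: [1.0, -0.026, 0.002, -0.0]
contact_force: [-0.7, 0.7, 0.0]
grip_width: 0.0005
grasp_force: 0.0
```

```bash
python3 -c "
from h import *
st(); go(P(-.0577,.104,-.006),np.radians(-3.3)); print(env.observe()['joints'].round(2))
im,W,c=cam('wrist'); save(im,'w8',1.4)"
```

```text
t 15.65 XY mm [-76.6 104.7] z -0.0046 F XYz [ 0.6 -0.8 -0. ] grip 0.0004633329297570792
shift mm [ -0.6 -18.9   1.4] turn [-0.04 -0.18  0.31]
[-0.39  0.55  1.51  0.    1.08  1.24]
```

View pics/w8.png

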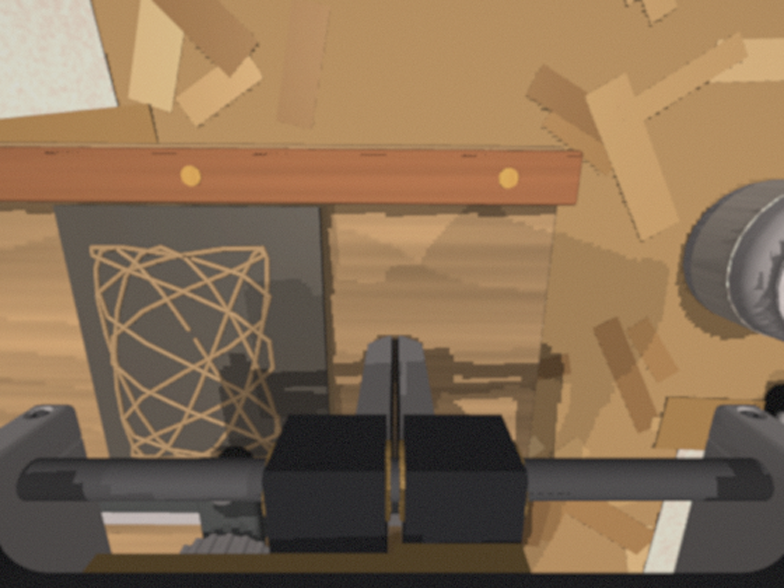

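The fingertips at (395,345) are clear of the block's right face at x≈327, and the gripper body is clear of the clamp. I'll start pushing.

Request:
play_rows(
  plan=[
    [-1,[0,-0.009,0],[0,0,0.3]],
    [-1,[0,-0.015,0],[0,0,0.3]],
    [-1,[0,-0.018,0],[0,0,0.3]],
    [-1,[0,-0.021,0],[0,0,0.3]],
    [-1,[0,-0.025,0],[0,0,0.3]],
    [-1,[0,-0.03,0],[0,0,0.3]],
    [-1,[0,-0.035,0],[0,0,0.3]],
    [-1,[0,-0.04,0],[0,0,0.3]],
    [-1,[0,-0.045,0],[0,0,0.3]],
    [-1,[0,-0.05,0],[0,0,0.3]],
    [-1,[0,-0.053,0],[0,0,0.3]],
    [-1,[0,-0.055,0],[0,0,0.3]],
  ],
)

```text
clock: 16.7
ee_pos: [0.6523, -0.1333, -0.0047]
eef_rot: [1.0, -0.029, 0.002, -0.0]
contact_force: [0.5, -3.7, 4.8]
grip_width: 0.0008
grasp_force: 2.4
```

```bash
cat >> h.py <<'E'
def blk():
    im,W,c=cam('wrist'); S=((W-np.append(C,0))@Rt())*1000*[1,1,-1]; z=S[...,2]
    e=[]
    for y in range(70,168,12):
        q=S[(z>34)&(z<46)&(abs(S[...,1]-y)<2)&(S[...,0]<175)&(S[...,0]>-60)]
        if len(q): e.append((y,q[:,0].min().round(1),q[:,0].max().round(1)))
    s=S[(z>35)&(z<45)&(S[...,0]>176)&(S[...,0]<210)&(S[...,1]>60)&(S[...,1]<160)]
    print(e,"stop",len(s),np.percentile(s[:,0],[1,5]).round(1) if len(s) else "")
    return im
E
python3 -c "
from h import *
st(); blk()"
```

```text
t 16.7 XY mm [-21.6 104.2] z -0.0047 F XYz [-3.7  0.7 -4.8] grip 0.0007899218101906204
[(70, np.float64(31.3), np.float64(98.2)), (82, np.float64(-4.2), np.float64(97.6)), (94, np.float64(-6.6), np.float64(97.5)), (106, np.float64(-8.8), np.float64(97.8)), (118, np.float64(-12.2), np.float64(97.6)), (130, np.float64(-12.4), np.float64(97.8)), (142, np.float64(-12.6), np.float64(97.8)), (154, np.float64(-12.6), np.float64(97.6)), (166, np.float64(-12.4), np.float64(97.4))] stop 0
```

Request:
play_rows(
  plan=[
    [-1,[0,-0.005,0],[0,0,0]],
    [-1,[0,-0.01,0],[0,0,0]],
    [-1,[0,-0.015,0],[0,0,0]],
    [-1,[0,-0.02,0],[0,0,0]],
    [-1,[0,-0.025,0],[0,0,0]],
    [-1,[0,-0.03,0],[0,0,0]],
    [-1,[0,-0.035,0],[0,0,0]],
    [-1,[0,-0.04,0],[0,0,0]],
    [-1,[0,-0.045,0],[0,0,0]],
    [-1,[0,-0.05,0],[0,0,0]],
    [-1,[0,-0.055,0],[0,0,0]],
    [-1,[0,-0.06,0],[0,0,0]],
  ],
)

```text
clock: 17.75
ee_pos: [0.6556, -0.0732, -0.0047]
eef_rot: [1.0, -0.029, 0.001, -0.0]
contact_force: [-0.4, -4.5, 5.3]
grip_width: 0.0006
grasp_force: 3.4
```

```bash
python3 -c "
from h import *
st(); blk()"
```

```text
t 17.75 XY mm [ 38.5 104. ] z -0.0047 F XYz [-4.5 -0.1 -5.3] grip 0.0006388878281681802
[(70, np.float64(91.5), np.float64(158.1)), (82, np.float64(55.3), np.float64(158.0)), (94, np.float64(53.6), np.float64(157.7)), (106, np.float64(51.4), np.float64(157.6)), (118, np.float64(47.9), np.float64(157.8)), (130, np.float64(47.8), np.float64(157.8)), (142, np.float64(47.5), np.float64(157.6)), (154, np.float64(47.4), np.float64(157.6)), (166, np.float64(47.4), np.float64(157.3))] stop 4958 [181.1 181.9]
```

Request:
play_rows(
  plan=[
    [-1,[0,-0.004,0],[0,0,0]],
    [-1,[0,-0.008,0],[0,0,0]],
    [-1,[0,-0.012,0],[0,0,0]],
    [-1,[0,-0.016,0],[0,0,0]],
    [-1,[0,-0.019,0],[0,0,0]],
    [-1,[0,-0.021,0],[0,0,0]],
    [-1,[0,-0.022,0],[0,0,0]],
    [-1,[0,-0.023,0],[0,0,0]],
    [-1,[0,-0.024,0],[0,0,0]],
    [-1,[0,-0.025,0],[0,0,0]],
    [-1,[0,-0.0255,0],[0,0,0]],
    [-1,[0,-0.0255,0],[0,0,0]],
  ],
)

```text
clock: 18.8
ee_pos: [0.6571, -0.0493, -0.0047]
eef_rot: [1.0, -0.029, 0.001, 0.001]
contact_force: [1.0, -7.1, 4.4]
grip_width: 0.0006
grasp_force: 4.3
```

```bash
python3 -c "
from h import *
st(); blk()"
```

```text
t 18.8 XY mm [ 62.5 104.1] z -0.0047 F XYz [-7.   1.4 -4.4] grip 0.0006339439957192901
[(70, np.float64(115.6), np.float64(175.0)), (82, np.float64(79.4), np.float64(175.0)), (94, np.float64(77.6), np.float64(175.0)), (106, np.float64(75.4), np.float64(174.6)), (118, np.float64(71.6), np.float64(175.0)), (130, np.float64(71.9), np.float64(175.0)), (142, np.float64(71.6), np.float64(174.9)), (154, np.float64(71.5), np.float64(175.0)), (166, np.float64(71.5), np.float64(175.0))] stop 6131 [176.3 177.3]
```

The force is rising and the block stopped after 24 mm, so it has reached the stop. I'll press a little further to seat it, then withdraw.

Request:
play_rows(
  plan=[
    [-1,[0,-0.001,0],[0,0,0]],
    [-1,[0,-0.002,0],[0,0,0]],
    [-1,[0,-0.002,0],[0,0,0]],
    [-1,[0,-0.002,0],[0,0,0]],
  ],
)

```text
clock: 19.18
ee_pos: [0.6571, -0.0492, -0.0046]
eef_rot: [1.0, -0.028, 0.001, 0.002]
contact_force: [-0.7, -10.5, 4.8]
grip_width: 0.0005
grasp_force: 5.5
```

Request:
play_rows(
  plan=[
    [-1,[0,0.004,0],[0,0,0]],
    [-1,[0,0.012,0],[0,0,0]],
    [-1,[0,0.02,0],[0,0,0]],
    [-1,[0,0.02,-0.03],[0,0,0]],
    [-1,[0,0.02,-0.07],[0,0,0]],
    [-1,[0,0.02,-0.11],[0,0,0]],
    [-1,[0,0.02,-0.15],[0,0,0]],
    [-1,[-0.03,0.05,-0.17],[0,0,0]],
    [-1,[-0.06,0.08,-0.17],[0,0,0]],
    [-1,[-0.09,0.12,-0.17],[0,0,0]],
    [-1,[-0.09,0.12,-0.17],[0,0,0]],
    [-1,[-0.09,0.12,-0.17],[0,0,0]],
  ],
)

```text
clock: 20.18
ee_pos: [0.5571, -0.1623, 0.1644]
eef_rot: [1.0, -0.031, 0.0, -0.001]
contact_force: [0.3, 0.7, -0.3]
grip_width: 0.0006
grasp_force: 0.0
```

```bash
python3 -c "
from h import *
st(); im=blk(); save(im,'w9',1.4)
nutang()"
```

```text
t 20.18 XY mm [-56.1  10.9] z 0.1644 F XYz [0.8 0.3 0.3] grip 0.0005531577118312228
[(70, np.float64(71.9), np.float64(175.0)), (82, np.float64(71.5), np.float64(174.8)), (94, np.float64(72.0), np.float64(174.8)), (106, np.float64(71.4), np.float64(174.5)), (118, np.float64(71.7), np.float64(174.9)), (130, np.float64(71.5), np.float64(175.0)), (142, np.float64(71.6), np.float64(174.7)), (154, np.float64(71.5), np.float64(174.7)), (166, np.float64(71.2), np.float64(174.6))] stop 2324 [176.3 177.5]
nut circle [ 550.2 -105.9] 30.0 z 0.0854 n 2243 darkest deg [357.   0. 354. 351.] [121. 122. 123. 125.] median 175.53433
```

View pics/w9.png

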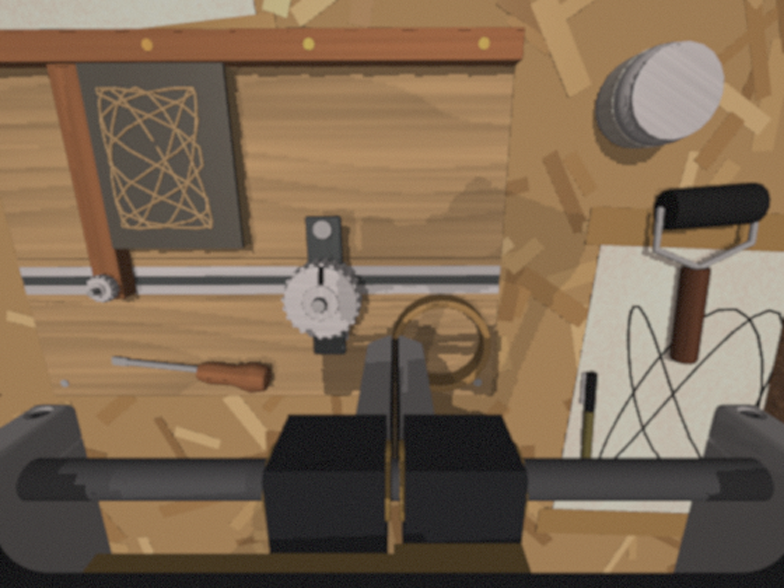

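The block (80–240, 65–248) sits flush against the stop bar and along the fence, square. The nut's line at (320,275) still points at the fence, and the bystanders look undisturbed. I'll hand it in now.

```bash
python3 -c "
from bench import env
print(env.job_done())"
```

```text
the job is handed in; nothing more can be done
None
```

I rolled the nut about two turns loose (6 mm rise, about 725°) and pushed the block square against the end stop along the fence, and the job is handed in with no verdict shown; one surprise was that the fingertips end about 36 mm short of the reported TCP, so I worked from the camera and force readings.

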